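Jog the bench cutter after refitting its knife

TASK

The knife of the bench cutter has just been refitted and wants a trial turn. Shut the clear lid right down on the bowl, swing the locking lever fully across the lug at the front of the lid, then hold the large jog button down for three seconds without a break, about one turn of the knife, and let go. Never press the jog button before the lid is shut and locked, do not press the two small buttons, and leave everything else on the bench alone.

Things in the scene. Friction and masses are not known exactly. Their poses are not given: they have to be found in the camera images.
- cutter: bench cutter, 425 (x) x 230 (y) x 240 mm tall lid shut, fixed: enamel base, sloped panel at the front (its -x, facing the robot), steel bowl 170 mm across, motor housing behind. Origin: middle of its footprint on the bench; x to its back, y to the left as seen from the robot, z up. Bowl axis x = 30, rim z = 203 mm. The panel's outward normal is (-0.303, 0, 0.953) in this frame
- lid (a joint): hinge of the clear round lid, rad: 0 shut on the bowl, grows as it opens. Hinge line along the cutter's y through x = 142, z = 210 mm of the cutter's frame. Stiff hinge: the lid stays at the angle it is left at; 1 to 3 N down on its front lug moves it
- lid_lug (a point): middle of the top face of the grey lug at the front of the lid, opposite the hinge; lug 46 (away from the hinge) x 48 x 14 mm. This point is 215 mm from the hinge line along the lid and 10 mm above it when shut (z = 220 mm)
- lever (a joint): locking lever, rad: 0 swung clear to the front, 1.57 (stop) fully across the lug; turns anticlockwise from above as it grows, stays where left, about 1 N at its grip moves it. Post at x = -55, y = 85 mm of the cutter's frame; the arm points 165 degrees anticlockwise from the cutter's +x at 0, 255 at 1.57. Arm: flat bar 16 x 10 mm, underside at z = 222.5 mm
- lever_grip (a point): middle of the upright black round grip at the lever's free end, 115 mm from the pivot axis: 22 mm across, 45 mm tall, standing on the arm (arm's top 24 mm below this point, grip's top 21 mm above it); z = 256.5 mm
- jog (a joint): travel of the jog button, m: 0 up, 0.007 fully down, along the panel's normal into the panel; springs back when let go. Takes about 1.2 N at first, 3.5 N from 4 mm down (there the knife starts to turn), 4.5 N fully down
- jog_top (a point): middle of the top of the jog button: the large round black button, 36 mm across, standing 16 mm proud of the panel at the right end (cutter's y = -60 mm); pressed along the panel's normal
- knife (a joint): angle of the knife in the bowl, rad: 0 at the start; turns at about 2.1 rad/s while the jog button is held down and stops when it is let go
- start (a joint): travel of the first small round button, 22 mm across, 10 mm proud, m: 0 up, 0.005 down; 82 mm to the left of the jog button (cutter's y = 22 mm). Not to be pressed
- stop (a joint): travel of the second small round button, 22 mm across, 10 mm proud, m: 0 up, 0.005 down; 128 mm to the left of the jog button (cutter's y = 68 mm). Not to be pressed
- mixing_bowl: loose steel mixing bowl, 180 mm across, 85 mm tall, left of the cutter; bystander, origin under its middle
- spatula: loose spatula lying left of the cutter's front; bystander
- spanner: loose steel spanner, 150 mm long, lying left of the cutter; bystander
- ramekin: loose white ramekin, 84 mm across, 50 mm tall, right of the cutter; bystander, origin under its middle
- ring_cutter: loose steel pastry ring, 72 mm across, 45 mm tall, right of the cutter; bystander, origin under its middle
- spice_jar: loose jar, 60 mm across, 95 mm tall, right of the cutter; bystander, origin under its middle

How it is judged:
By the outcome, as a careful person would: the job done as asked, in the order asked, and still so for the second after the job is handed in, with the robot touching nothing.
It also fails if it takes over 61 s, if anything falls off the work surface, if the arm or the gripper's body presses on something with over 40 N, if the wrist force passes 120 N, or if a joint passes its speed limit or range.

ROBOT

A 7-joint arm with a two-finger parallel gripper is mounted at the origin on the work surface. World frame = base frame: x ahead of the robot, y to its left, z up, the work surface at z = 0. Lengths are in m, angles in rad, forces in N, time in s.
With the tool pointing down it reaches from about 0.425 to 0.825 m from the base axis. Payload 3.6 kg.
Tool frame: the origin (TCP) lies midway between the tips of the shut fingers; the grasp point (between the pads) lies 19 mm behind it; z points along the fingers, x is the direction in which the jaws open and shut, and the axes are right-handed (so a half turn about z gives the same grasp; the last joint's range is limited). The gripper opens to 93 mm and grips with 3 to 60 N. Pads are 15 mm wide; open, the fingers measure 128 mm over their backs; the gripper's body (75 mm by 188 mm) begins 65 mm behind the grasp point.
Start: joints at [1.28, 0.615, -0.013, 1.423, 0.008, 1.103, -0.04], TCP at [0.17, -0.627, 0.219] pointing down, gripper open.
Joint ranges: [-3.12, 3.12], [-0.3, 2.06], [-1.34, 1.32], [0.26, 2.42], [-1.36, 4.5], [0.01, 1.98], [-2.84, 2.84]. Speed limits (rad/s): [2.79, 2.79, 3.14, 3.14, 3.14, 3.14, 3.14].

INTERFACE

Orientations are given as a unit quaternion [x, y, z, w].
In Python, from rig import monitor, imaging, job gives the robot as it stands. The module is installed in compiled form; this text tells all that it offers.
- The arm moves only by the tool jog_arm, never from a script. Its argument "increments" is a list of rows, each a list of 5 numbers: the opening, from -1 (shut) to 1 (fully open), then the shift along the tool's x, y, z in cm, then the turn about the tool's z in degrees. A call has 1 to 10 rows; each row is the pose to reach, as a shift and turn from the pose measured when the call began, along the tool's axes at that moment; what a row does not reach only later rows make up. A row lasts 1/12 s, in which the tool goes at most 41.7 mm and 7.16 degrees, less where a joint would pass 70% of its speed; a pose out of reach is approached as far as the arm can. A call with a gripper value outside its range is refused whole. The fingers move at their own pace and stop on an object; "newtons" is the grip in N (left out, the last holds). Time passes only in rows, so rows that repeat a pose let the fingers close. It gives the time, the measured TCP pose, the force and the opening at its end, in the units of the state.
- monitor.state(): the state, without advancing time (a new reading comes with each control period).
- imaging.capture(name): name is "scene" or "top" or "wrist"; returns a dict with "img" (384x512x3 uint8, red, green, blue), "range_z" (384x512 float32, m along the optical axis (not along the pixel's ray), 0 where there is no reading), "vertical_fov" (degrees; the focal length in pixels is half the picture's height over the tangent of half this angle, whatever the lens; pixels are square), "cx", "cy" (the principal point, pixels), "k1" (the pictures are not rectified: a ray, as slopes to the right and down, at radius r is drawn at 1 + k1 r^2 times it, then the intrinsics apply), "R" (3x3) and "t" (3): a world point X has camera coordinates R X + t. Camera axes: x right, y down, z forward; pixel columns grow to the right and rows downward; lengths in m; the calibration is good to about 2 mm. A picture is of the moment at which its call begins.
- job.finish_job(): hands the job in, once; it reports no verdict.
The state is a dict: "t": time; "joint_pos": joint angles; "dq": joint speeds; "joint_efforts": joint torques, N m; "eef_pos": TCP position; "eef_rot": TCP orientation; "contact_force": force on the tool from outside, world axes, zero at the start; "wrist_torque": the same for the moment, N m; "gripper_width": finger opening in m.
Only numpy, scipy, OpenCV 4.12 (cv2) and the standard library are available. Lean on these libraries where they do the work, as an engineer would, in place of code of your own. Each camera call takes 0.05 s, during which the arm holds its last target.

## Working session

There is one attempt and no reset: what is moved stays moved. The work goes in short steps, Python scripts to look and compute and a tool call to move; the robot and the scene stay as the last step left them, time stands still between calls to the robot, and variables do not carry over. Pictures are saved under pics/ and viewed, and the job is handed in when it is done.

Besides the shell and the picture viewer there is one more tool, called after "Emit:" as name([rows], argument=value, ...), one row to a line, values as JSON. jog_arm: Moves the arm, as the interface text tells. Its arguments: {"type":"object","properties":{"increments":{"type":"array","items":{"type":"array","items":{"type":"number"}}},"newtons":{"type":"number"}},"required":["increments"]}

```bash
mkdir -p pics; cat > h.py <<'E'
import numpy as np,cv2
from rig import monitor,imaging,job
def cap(n,f):
    c=imaging.capture(n); cv2.imwrite(f'pics/{f}.png',cv2.cvtColor(c['img'],cv2.COLOR_RGB2BGR)); np.savez(f'pics/{f}.npz',**c); return c
def K(c):
    f=c['img'].shape[0]/2/np.tan(np.radians(float(c['vertical_fov']))/2); return np.array([[f,0,float(c['cx'])],[0,f,float(c['cy'])],[0,0,1]])
def D(c): return np.array([float(c['k1']),0,0,0,0])
def cloud(c):
    h,w=c['range_z'].shape; u,v=np.meshgrid(np.arange(w),np.arange(h))
    p=np.stack([u,v],-1).reshape(-1,1,2).astype(float)
    n=cv2.undistortPoints(p,K(c),D(c)).reshape(h,w,2); z=c['range_z']
    P=np.dstack([n[...,0]*z,n[...,1]*z,z]); X=(P-c['t'])@c['R']; X[z==0]=np.nan; return X
def proj(c,X):
    r,_=cv2.Rodrigues(c['R']); return cv2.projectPoints(np.atleast_2d(X).astype(float),r,np.array(c['t'],float),K(c),D(c))[0].reshape(-1,2)
E
python3 - <<'E'
from h import *
for n in('scene','top','wrist'):
    c=cap(n,n+'0'); print(n,-c['R'].T@c['t'],c['vertical_fov'],c['k1'])
s=monitor.state(); print(s)
E
```

```text
scene [-0.0578339   0.66634456  1.120918  ] 42.884627873269665 -0.14196315216068656
top [0.38509105 0.0561034  1.2776004 ] 42.814336209658045 -0.08917102327426939
wrist [ 0.2392323  -0.60760999  0.38318125] 64.49237541326083 0.005999888524684508
{'t': 0.15, 'joint_pos': array([ 1.28048698,  0.61569575, -0.01263483,  1.42447711,  0.00814162,
        1.10336404, -0.04040253]), 'dq': array([ 0.00067852, -0.00240297,  0.00148699, -0.00461131, -0.00172022,
       -0.00018372, -0.00017235]), 'joint_efforts': array([ 6.00110925e-04, -4.59345245e+01,  2.09746496e-01, -1.65941745e+01,
       -6.09962689e-02,  1.81198044e-02,  1.61124462e-04]), 'eef_pos': array([ 0.16935881, -0.62695697,  0.21776587]), 'eef_rot': array([ 7.93993194e-01, -6.07925910e-01, -7.63963423e-04, -5.59146456e-04]), 'contact_force': array([-1.09054491, -0.38283654,  0.05371868]), 'wrist_torque': array([-0.0457198 ,  0.00128509, -0.04489162]), 'gripper_width': 0.0931054644212908}
```

View pics/scene0.png

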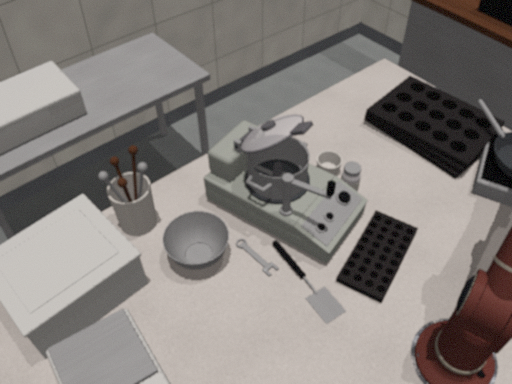

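View pics/top0.png

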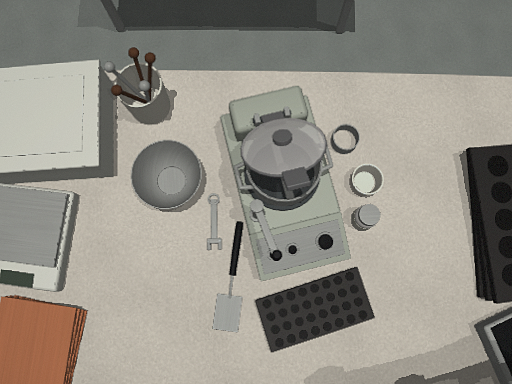

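```bash
python3 - <<'E'
from h import *
c=dict(np.load('pics/top0.npz')); X=cloud(c)
im=cv2.imread('pics/top0.png'); cv2.imwrite('pics/top0z.png',cv2.resize(im[75:285,205:365],None,fx=3.75,fy=2.85*1.0 if 0 else 3.75,interpolation=cv2.INTER_CUBIC)[:788])
c2=dict(np.load('pics/scene0.npz')); im=cv2.imread('pics/scene0.png'); cv2.imwrite('pics/scene0z.png',cv2.resize(im[100:260,195:375],None,fx=3.7,fy=3.7,interpolation=cv2.INTER_CUBIC)[:600])
for n,(u,v) in dict(jog=(326,242),start=(292,250),grip=(276,255),post=(257,206),lug=(297,178),knob=(282,138)).items(): print(n,X[v,u].round(4))
# heights stats
print(np.nanmedian(X[300:340,180:205,2]))
E
```

```text
jog [ 0.4895 -0.1065  0.1014]
start [ 0.4697 -0.0251  0.0968]
grip [0.4462 0.0199 0.2785]
post [0.5522 0.06   0.2422]
lug [ 0.5931 -0.0181  0.3396]
knob [0.6848 0.01   0.3061]
0.0003051451226482022
```

View pics/top0z.png

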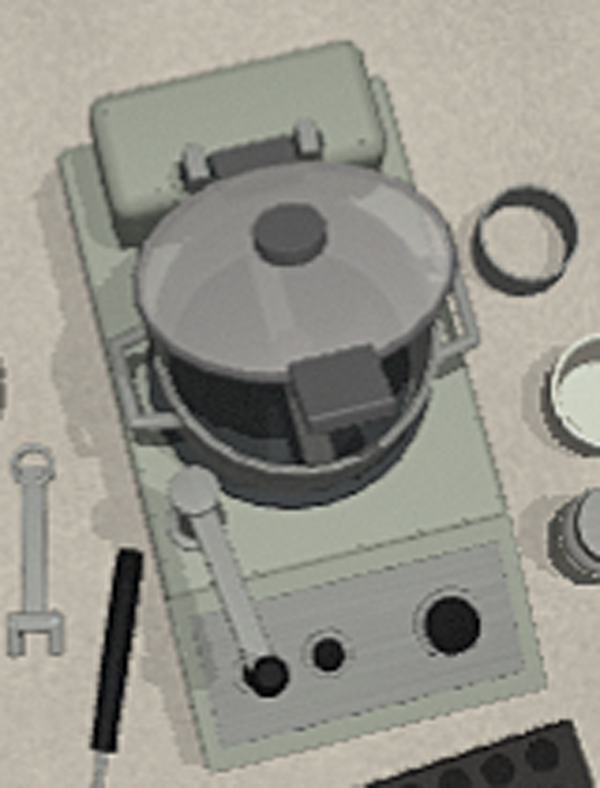

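View pics/scene0z.png

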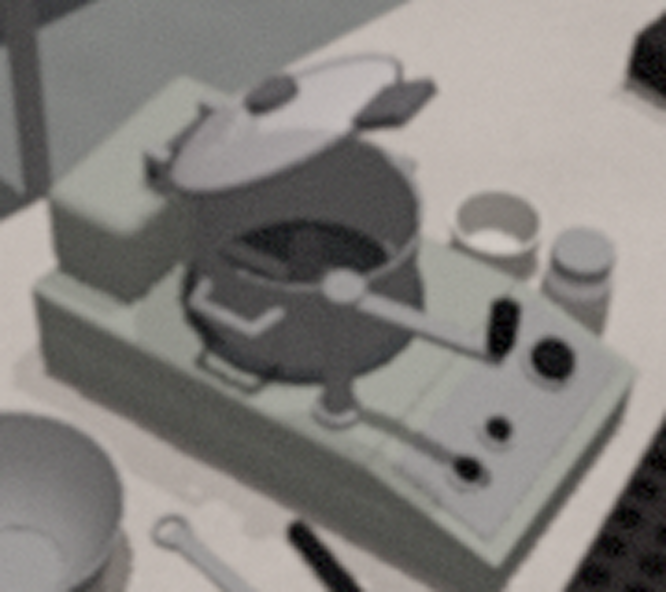

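```bash
python3 - <<'E'
from h import *
c=dict(np.load('pics/top0.npz')); X=cloud(c); P=X[75:285,205:365].reshape(-1,3); P=P[np.isfinite(P).all(1)]
g=lambda u,v:(205+u/3.75-.37,75+v/3.75-.37)
def atz(uv,z):
    n=cv2.undistortPoints(np.array([[uv]],float),K(c),D(c))[0,0]; d=c['R'].T@np.array([n[0],n[1],1]); o=-c['R'].T@c['t']; return o+d*(z-o[2])/d[2]
def blob(m,roi):
    u0,v0,u1,v1=roi; M=np.zeros(m.shape,bool); M[v0:v1,u0:u1]=m[v0:v1,u0:u1]; v,u=np.nonzero(M); return u.mean(),v.mean(),len(u),np.nanmedian(X[M],0)
im=c['img'].max(2)
for n,roi in dict(jog=(315,230,338,255),start=(285,242,299,258),grip=(268,247,284,263)).items():
    b=blob(im<45,roi); print(n,b, atz(b[:2],b[3][2]))
print('posttop',atz(g(194,491),.242))
# yaw from rect
m=(P[:,2]>.03)&(P[:,2]<.135)&(P[:,0]>.38)
Q=P[m]; Mx=np.zeros((700,700),np.uint8)
ij=((Q[:,:2]-[.3,-.35])*1000).astype(int); Mx[ij[:,0],ij[:,1]]=255
Mx=cv2.morphologyEx(Mx,cv2.MORPH_CLOSE,np.ones((5,5)))
nn,l,st,ce=cv2.connectedComponentsWithStats(Mx); print(st)
k=1+np.argmax(st[1:,4]); v,u=np.nonzero(l==k)
print(cv2.minAreaRect(np.stack([v+300,u-350],1).astype(np.float32)))
cv2.imwrite('pics/m.png',Mx)
# lug points
L=X[165:200,280:312].reshape(-1,3); L=L[(L[:,2]>.315)]; print('lug',np.nanmean(L,0),len(L),L.min(0),L.max(0))
E
```

```text
jog (np.float64(325.2560975609756), np.float64(241.40243902439025), 164, array([ 0.49133976, -0.10427747,  0.10292186])) [ 0.49078139 -0.10451626  0.10292186]
start (np.float64(292.25), np.float64(249.3846153846154), 52, array([ 0.47179691, -0.02509687,  0.09696675])) [ 0.47118494 -0.02565593  0.09696675]
grip (np.float64(275.8426966292135), np.float64(255.01123595505618), 89, array([0.4462682 , 0.01984274, 0.27597501])) [0.4462854  0.02011077 0.27597501]
posttop [0.55315188 0.06133326 0.242     ]
[[     0      0    700    700 440287]
 [   247     95      1      1      1]
 [   204     97      1      1      1]
 [   180     97    281    272  38276]
 [   201    107      1      1      1]
 [   173    118      1      1      1]
 [   178    120      1      1      1]
 [   165    125      1      1      1]
 [   136    229     31     56    773]
 [   144    286      3      1      3]
 [   340    292     92     74   3383]
 [   270    295     54     79   1164]
 [   131    319     38     81    474]
 [   427    325     30     50    722]
 [   462    337      2      6      7]
 [   463    346      3     10     12]
 [   468    356      1     10     10]
 [   444    367     63    146   3496]
 [   241    376     11     28    200]
 [   163    437     54     47    203]
 [   157    444      5      3      7]
 [   154    448      2      2      4]
 [   153    452      1      1      1]
 [   147    454      4     10     16]
 [   144    466     64     43    246]
 [   266    484     30     77    700]
 [   209    487      4      2      4]
 [   208    491      1      1      1]
 [   290    531      1      4      4]
 [   297    559      1      1      1]]
((544.251708984375, -29.631622314453125), (248.73269653320312, 228.75747680664062), 14.796761512756348)
lug [ 0.5988934  -0.01408295  0.33435093] 626 [ 0.56903648 -0.04840095  0.31579212] [0.62572477 0.01466409 0.35064694]
```

View pics/m.png

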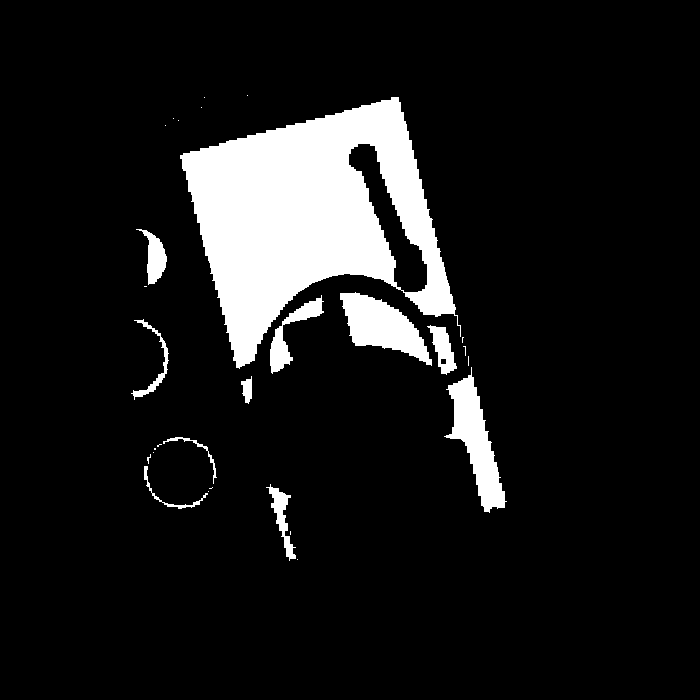

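Emit:
jog_arm([
  [-1, 0, 0, -3.5, 0],
  [-1, 0, 0, -7, 0],
  [-1, 0, 0, -10.5, 0],
  [-1, 0, 0, -14, 0],
  [-1, -1, -1, -17, 0],
  [-1, -3.5, -4, -18, 0],
  [-1, -6, -7, -18, 0],
  [-1, -8.5, -10, -18, 0],
  [-1, -11, -13, -18, 0],
  [-1, -13.5, -16, -18, 0],
], newtons=10)

```text
t: 0.98
eef_pos: [0.2893, -0.4533, 0.3979]
eef_rot: [0.794, -0.608, -0.001, -0.001]
contact_force: [0.4, -0.1, -0.1]
gripper_width: 0.0312
```

Emit:
jog_arm([
  [-1, -2.5, -3, 0, 0],
  [-1, -5, -6, 0, 0],
  [-1, -7.5, -9, 0, 0],
  [-1, -10, -12, 0, 0],
  [-1, -12.5, -15, 0, 0],
  [-1, -15, -18, 0, 0],
  [-1, -17.5, -21, 0, 0],
  [-1, -20, -24, 0, 0],
  [-1, -22.5, -26.5, 0, 0],
  [-1, -25, -29, 0, 0],
])

```text
t: 1.82
eef_pos: [0.5047, -0.1345, 0.3981]
eef_rot: [0.794, -0.608, -0.001, -0.001]
contact_force: [-0.2, -0.0, -1.1]
gripper_width: 0.0003
```

```bash
cat >> h.py <<'E'
O=np.array([.6284,-.0064]); A=np.radians(15.1); Rc=np.array([[np.cos(A),-np.sin(A)],[np.sin(A),np.cos(A)]])
def cut(p): return np.r_[(np.array(p[:2])-O)@Rc,p[2]]
def w(p): return np.r_[Rc@np.array(p[:2])+O,p[2]]
def show():
    from scipy.spatial.transform import Rotation as Ro
    s=monitor.state(); M=Ro.from_quat(s['eef_rot']).as_matrix()
    print('t',s['t'],'cut mm',(cut(s['eef_pos'])*1e3).round(1),'F',s['contact_force'].round(1),'w',round(s['gripper_width'],4),'q',s['joint_pos'].round(2)); print('tool x in cutter',(Rc.T@M[:2,0]).round(3),'z',M[:,2].round(4)); return s,M
def to(p):
    s,M=show(); d=M.T@(w(np.array(p)/1e3)-s['eef_pos'])*100; print('shift cm',d.round(2))
E
python3 -c "
from h import *
to([-42,0,400])"
```

```text
t 1.8167 cut mm [-152.9  -91.5  398.1] F [-0.2 -0.  -1.1] w 0.0003 q [ 0.39  0.3  -0.25  1.46  0.07  1.4  -1.16]
tool x in cutter [ 0.001 -1.   ] z [-0.0014  0.0023 -1.    ]
shift cm [ -9.14 -11.09  -0.17]
```

Emit:
jog_arm([
  [-1, -2.3, -2.7, 0, 0],
  [-1, -4.6, -5.4, 0, 0],
  [-1, -7, -8.1, 0, 0],
  [-1, -9.1, -11.1, 0, 0],
  [-1, -9.1, -11.1, 0, 0],
])

```text
t: 2.23
eef_pos: [0.5902, -0.0088, 0.3963]
eef_rot: [0.798, -0.603, -0.004, -0.003]
contact_force: [0.5, 0.6, 0.0]
gripper_width: 0.0001
```

```bash
python3 -c "
from h import *
cap('scene','scene1');cap('wrist','wrist1')
to([-42,0,360])
im=cv2.imread('pics/scene1.png'); cv2.imwrite('pics/scene1z.png',cv2.resize(im[40:270,150:430],None,fx=2.6,fy=2.6,interpolation=cv2.INTER_CUBIC))"
```

```text
t 2.3333 cut mm [-41.3   1.1 397.1] F [-0.7 -0.6 -1. ] w 0.0001 q [ 0.16  0.42 -0.29  1.27  0.11  1.46 -1.42]
tool x in cutter [ 0.004 -1.   ] z [-0.0035  0.0026 -1.    ]
shift cm [0.12 0.06 3.71]
```

View pics/scene1z.png

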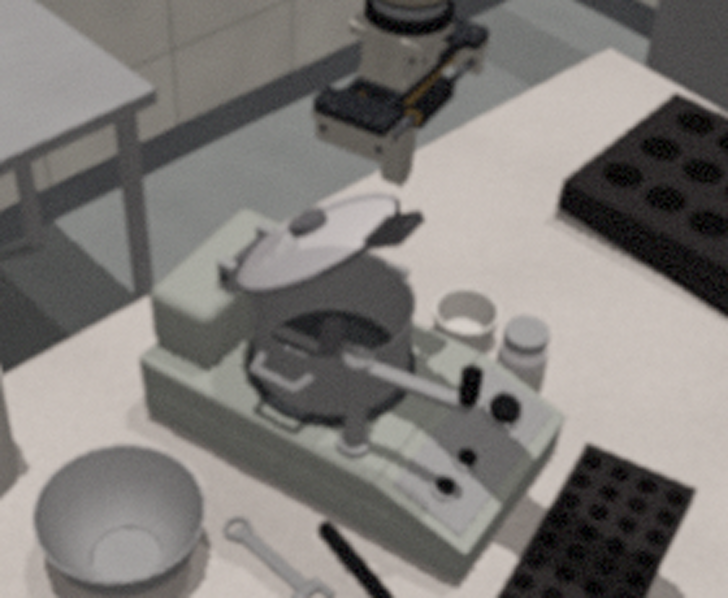

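View pics/wrist1.png

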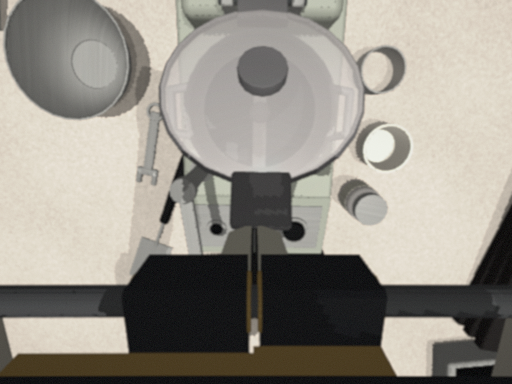

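Emit:
jog_arm([
  [-1, 0.1, 0, 3, 0],
  [-1, 0.1, 0, 5.3, 0],
  [-1, 0.1, 0.7, 6.8, 0],
  [-1, 0.1, 1.3, 8.2, 0],
  [-1, 0.1, 2, 9.4, 0],
  [-1, 0.1, 2.5, 10.8, 0],
  [-1, 0.1, 2.9, 12, 0],
  [-1, 0.1, 3.3, 13.3, 0],
  [-1, 0.1, 3.6, 14.4, 0],
  [-1, 0.1, 3.8, 15.5, 0],
])

```text
t: 3.17
eef_pos: [0.5509, -0.0289, 0.2424]
eef_rot: [0.794, -0.608, -0.001, -0.0]
contact_force: [0.9, 0.8, 0.5]
gripper_width: 0.0002
```

```bash
python3 -c "
from h import *
to([-81,0,220])
c=cap('scene','scene2')
im=cv2.imread('pics/scene2.png'); cv2.imwrite('pics/scene2z.png',cv2.resize(im[40:270,150:430],None,fx=2.6,fy=2.6,interpolation=cv2.INTER_CUBIC))"
```

```text
t 3.1667 cut mm [-80.7  -1.6 242.4] F [0.9 0.8 0.5] w 0.0002 q [ 0.2   0.45 -0.28  1.67  0.14  1.04 -1.43]
tool x in cutter [ 0.001 -1.   ] z [-0.0019  0.0015 -1.    ]
shift cm [-0.15  0.03  2.24]
```

View pics/scene2z.png

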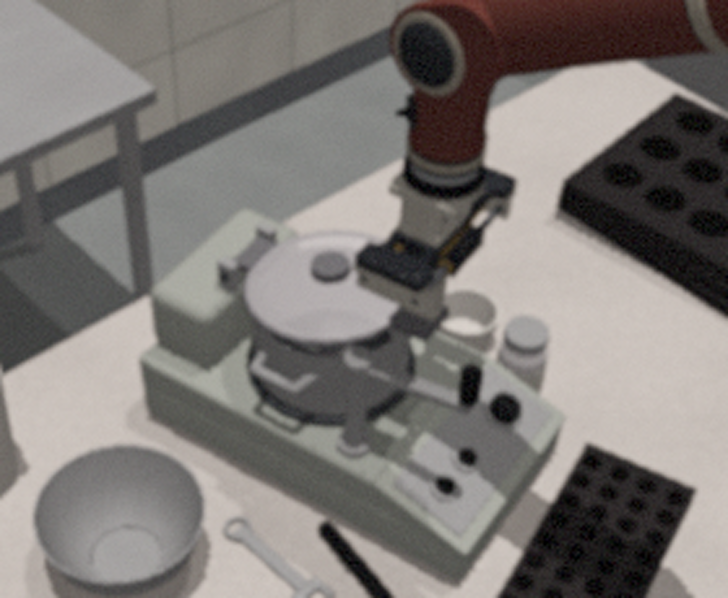

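Emit:
jog_arm([
  [-1, 0, 0, 0.8, 0],
  [-1, 0, 0, 1.5, 0],
  [-1, 0, 0, 2, 0],
  [-1, 0, 0, 2.2, 0],
  [-1, 0, 0, 2.4, 0],
  [-1, 0, 0, 2.4, 0],
])

```text
t: 3.72
eef_pos: [0.5485, -0.0307, 0.2201]
eef_rot: [0.794, -0.608, -0.002, 0.003]
contact_force: [-9.1, -2.0, 20.2]
gripper_width: 0.0009
```

```bash
python3 -c "
from h import *
show()"
```

```text
t 3.7167 cut mm [-83.5  -2.6 220.1] F [-9.1 -2.  20.2] w 0.0009 q [ 0.2   0.47 -0.27  1.71  0.15  0.99 -1.44]
tool x in cutter [-0.001 -1.   ] z [-0.0066 -0.0018 -1.    ]
```

Emit:
jog_arm([
  [-1, 0, 0, -3, 0],
  [-1, 0, 0, -6, 0],
  [-1, 0, 0, -9, 0],
  [-0.3, -1, 1, -11, 0],
  [0, -3, 3.2, -11, 0],
  [0.3, -5, 5.6, -11, 0],
  [0.3, -7, 8, -11, 0],
  [0.3, -7.6, 8.5, -11, 0],
  [0.3, -7.6, 8.5, -11, 0],
])

```text
t: 4.47
eef_pos: [0.4459, 0.022, 0.3312]
eef_rot: [0.795, -0.607, -0.002, 0.003]
contact_force: [0.4, 0.4, -0.5]
gripper_width: 0.0358
```

```bash
python3 -c "
from h import *
to([-169,73,240])
c=cap('scene','scene3');cap('wrist','wrist3')
im=cv2.imread('pics/scene3.png'); cv2.imwrite('pics/scene3z.png',cv2.resize(im[40:270,150:430],None,fx=2.6,fy=2.6,interpolation=cv2.INTER_CUBIC))"
```

```text
t 4.4667 cut mm [-168.8   74.9  331.2] F [ 0.4  0.4 -0.5] w 0.0358 q [ 0.16  0.21 -0.33  1.77  0.07  1.18 -1.49]
tool x in cutter [ 0.002 -1.   ] z [-0.0058 -0.0022 -1.    ]
shift cm [ 0.19 -0.04  9.12]
```

View pics/scene3z.png

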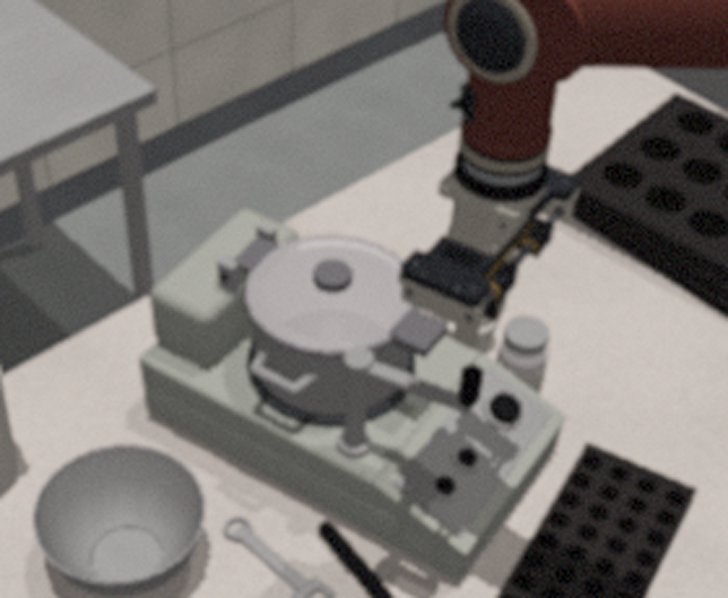

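View pics/wrist3.png

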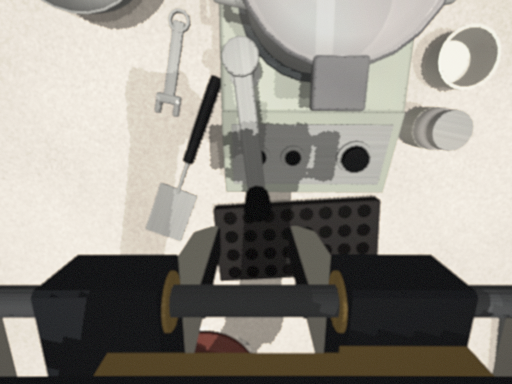

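Emit:
jog_arm([
  [0.3, 0.2, 0, 0, 0],
  [0.3, 0.2, 0, 3, 0],
  [0.3, 0.2, 0, 6, 0],
  [0.3, 0.2, 0, 8, 0],
  [0.3, 0.2, 0, 9, 0],
  [-1, 0.2, 0, 9.1, 0],
  [-1, 0.2, 0, 9.1, 0],
  [-1, 0.2, 0, 9.1, 0],
  [-1, 0.2, 0, 9.1, 0],
  [-1, 0.2, 0, 9.1, 0],
], newtons=8)

```text
t: 5.4
eef_pos: [0.4492, 0.0179, 0.2407]
eef_rot: [0.793, -0.609, -0.0, 0.002]
contact_force: [0.2, -0.5, 0.3]
gripper_width: 0.0318
```

```bash
python3 -c "
from h import *
s,M=show()
g=cut(s['eef_pos'])*1e3; P=np.array([-55,85]); d=g[:2]-P; print(np.hypot(*d),np.degrees(np.arctan2(d[1],d[0]))%360)
for a in np.arange(192,262,6):
    q=P+115*np.array([np.cos(np.radians(a)),np.sin(np.radians(a))]); print(a,(M.T@(w(np.r_[q,g[2]]/1e3)-s['eef_pos'])*100).round(2))
"
```

```text
t 5.4 cut mm [-166.7   70.1  240.7] F [ 0.2 -0.5  0.3] w 0.0318 q [ 0.15  0.3  -0.31  1.93  0.11  0.94 -1.53]
tool x in cutter [-0.002 -1.   ] z [-0.0029 -0.0023 -1.    ]
112.64231086821303 187.57910783049124
192 [0.91 0.08 0.  ]
198 [ 2.07 -0.23  0.  ]
204 [ 3.19 -0.67  0.  ]
210 [ 4.26 -1.21  0.  ]
216 [ 5.27 -1.87  0.  ]
222 [ 6.2  -2.63  0.  ]
228 [ 7.05 -3.48 -0.  ]
234 [ 7.81 -4.42 -0.  ]
240 [ 8.46 -5.43 -0.01]
246 [ 9.01 -6.5  -0.01]
252 [ 9.44 -7.63 -0.01]
258 [ 9.75 -8.79 -0.02]
```

Still closing (31.8 mm); finish closing first.

Emit:
jog_arm([
  [-1, 0, 0, 0, 0],
  [-1, 0, 0, 0, 0],
  [-1, 0, 0, 0, 0],
  [-1, 0, 0, 0, 0],
])

```text
t: 5.73
eef_pos: [0.4497, 0.018, 0.2413]
eef_rot: [0.793, -0.609, 0.0, 0.001]
contact_force: [-0.3, 0.1, 3.0]
gripper_width: 0.0215
```

```bash
python3 -c "
from h import *
s,M=show()
g=cut(s['eef_pos'])*1e3; P=np.array([-55,85]); d=g[:2]-P; print(np.hypot(*d),np.degrees(np.arctan2(d[1],d[0]))%360)
for a in np.arange(186,262,6):
    q=P+115*np.array([np.cos(np.radians(a)),np.sin(np.radians(a))]); print(a,(M.T@(w(np.r_[q,g[2]]/1e3)-s['eef_pos'])*100).round(2))
c=cap('wrist','wrist4')"
```

```text
t 5.7333 cut mm [-166.1   70.1  241.3] F [-0.3  0.1  3. ] w 0.0215 q [ 0.15  0.3  -0.31  1.93  0.11  0.94 -1.53]
tool x in cutter [-0.002 -1.   ] z [-0.0013 -0.0023 -1.    ]
112.13101182500255 187.64359639730768
186 [-0.29  0.32  0.  ]
192 [0.9  0.13 0.  ]
198 [ 2.06 -0.18  0.  ]
204 [ 3.18 -0.61  0.  ]
210 [ 4.26 -1.16  0.01]
216 [ 5.26 -1.82  0.01]
222 [ 6.2  -2.58  0.01]
228 [ 7.05 -3.43  0.01]
234 [ 7.8  -4.37  0.01]
240 [ 8.46 -5.38  0.01]
246 [ 9.   -6.45  0.01]
252 [ 9.43 -7.58  0.  ]
258 [ 9.74 -8.74  0.  ]
```

View pics/wrist4.png

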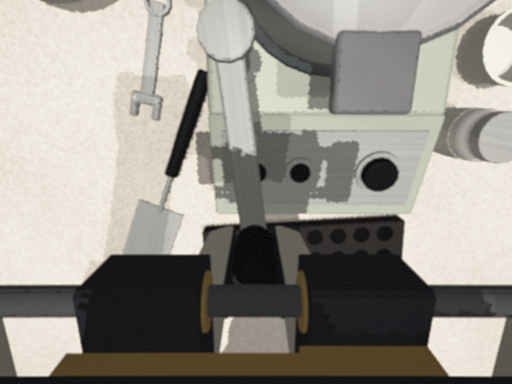

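Emit:
jog_arm([
  [-1, 0.9, -0.2, 0, 0],
  [-1, 2.1, -0.5, 0, 0],
  [-1, 3.2, -0.9, 0, 0],
  [-1, 4.3, -1.5, 0, 0],
  [-1, 5.3, -2.1, 0, 0],
  [-1, 6.2, -2.9, 0, 0],
  [-1, 7, -3.7, 0, 0],
  [-1, 7.8, -4.7, 0, 0],
  [-1, 8.5, -5.7, 0, 0],
  [-1, 8.5, -5.7, 0, 0],
])

```text
t: 6.62
eef_pos: [0.5297, -0.0512, 0.2412]
eef_rot: [0.793, -0.61, 0.001, 0.0]
contact_force: [0.5, 0.3, 2.3]
gripper_width: 0.0218
```

```bash
python3 -c "
from h import *
s,M=show()
g=cut(s['eef_pos'])*1e3; P=np.array([-55,85]); d=g[:2]-P; print(np.hypot(*d),np.degrees(np.arctan2(d[1],d[0]))%360)
for a in np.arange(234,262,3):
    q=P+115*np.array([np.cos(np.radians(a)),np.sin(np.radians(a))]); print(a,(M.T@(w(np.r_[q,g[2]]/1e3)-s['eef_pos'])*100).round(2))
c=cap('wrist','wrist5')"
```

```text
t 6.6167 cut mm [-106.9  -17.6  241.2] F [0.5 0.3 2.3] w 0.0218 q [ 0.24  0.42 -0.28  1.73  0.13  1.01 -1.39]
tool x in cutter [-0.004 -1.   ] z [ 0.0015 -0.0024 -1.    ]
114.94517519144958 243.1468199675553
234 [-0.94  1.57 -0.  ]
237 [-0.61  1.07 -0.  ]
240 [-0.29  0.56 -0.  ]
243 [-0.01  0.03 -0.  ]
246 [ 0.25 -0.52  0.  ]
249 [ 0.48 -1.07  0.  ]
252 [ 0.68 -1.64  0.  ]
255 [ 0.84 -2.22  0.  ]
258 [ 0.98 -2.81  0.01]
261 [ 1.09 -3.4   0.01]
```

View pics/wrist5.png

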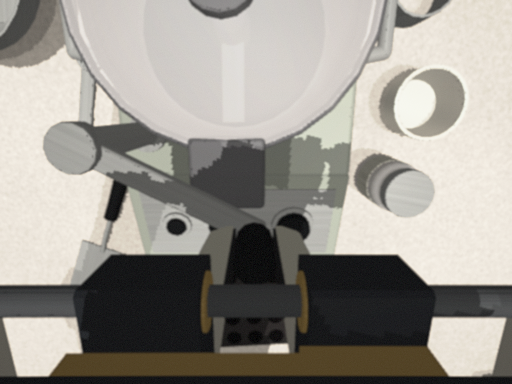

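Emit:
jog_arm([
  [-1, 0.3, -0.5, 0, 0],
  [-1, 0.5, -1.1, 0, 0],
  [-1, 0.7, -1.6, 0, 0],
  [-1, 0.8, -2.1, 0, 0],
  [-1, 0.9, -2.5, 0, 0],
  [-1, 0.9, -2.9, 0, 0],
  [-1, 0.9, -3.1, 0, 0],
  [-1, 0.9, -3.1, 0, 0],
], newtons=15)

```text
t: 7.33
eef_pos: [0.5561, -0.0536, 0.2408]
eef_rot: [0.792, -0.611, -0.003, 0.006]
contact_force: [-11.5, -1.9, 9.1]
gripper_width: 0.0215
```

```bash
python3 -c "
from h import *
s,M=show()
g=cut(s['eef_pos'])*1e3; P=np.array([-55,85]); d=g[:2]-P; print(np.hypot(*d),np.degrees(np.arctan2(d[1],d[0]))%360)
c=cap('wrist','wrist6')"
```

```text
t 7.3333 cut mm [-82.1 -26.7 240.8] F [-11.5  -1.9   9.1] w 0.0215 q [ 0.23  0.47 -0.27  1.65  0.14  1.06 -1.4 ]
tool x in cutter [-0.007 -1.   ] z [-0.0117 -0.0058 -0.9999]
114.94371057523351 256.3604699486217
```

View pics/wrist6.png

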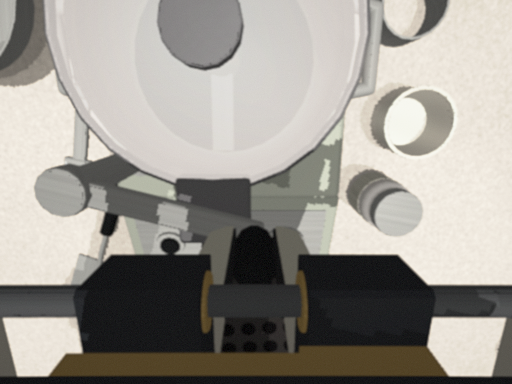

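Emit:
jog_arm([
  [0.3, 0, 0.1, 0, 0],
  [0.3, 0, 0.2, 0, 0],
  [0.3, 0, 0.2, 0, 0],
  [0.3, 0, 0.2, 0, 0],
  [0.3, 0, 0.2, -2.5, 0],
  [0.3, 0, 0.2, -5.5, 0],
  [-1, 0, 0.2, -8.5, 0],
  [-1, 0, 1, -11, 0],
  [-1, 1, 4, -12, 0],
  [-1, 2, 7, -12, 0],
])

```text
t: 8.22
eef_pos: [0.497, -0.0892, 0.3644]
eef_rot: [0.793, -0.609, 0.0, 0.003]
contact_force: [-0.4, -0.3, -0.0]
gripper_width: 0.0385
```

Emit:
jog_arm([
  [-1, 1, 2, 0, 6],
  [-1, 1.3, 2.8, 0, 12],
  [-1, 1.3, 2.8, 0, 18],
  [-1, 1.3, 2.8, 0, 24],
])

```text
t: 8.55
eef_pos: [0.4734, -0.1099, 0.3651]
eef_rot: [-0.646, 0.763, -0.002, -0.003]
contact_force: [0.4, 0.7, -0.5]
gripper_width: 0.0118
```

```bash
python3 -c "
from h import *
s,M=show()
c=cap('top','top7');X=cloud(c)
cap('scene','scene7')
for f in ('top7','scene7'):
    im=cv2.imread(f'pics/{f}.png'); im=im[75:285,205:365] if f=='top7' else im[40:270,150:430]
    cv2.imwrite(f'pics/{f}z.png',cv2.resize(im,None,fx=2.6,fy=2.6,interpolation=cv2.INTER_CUBIC))
"
```

```text
t 8.55 cut mm [-176.6  -59.6  365.1] F [ 0.4  0.7 -0.5] w 0.0118 q [ 0.32  0.24 -0.19  1.62  0.05  1.28 -1.61]
tool x in cutter [-0.416 -0.909] z [-0.0015 -0.0067 -1.    ]
```

View pics/top7z.png

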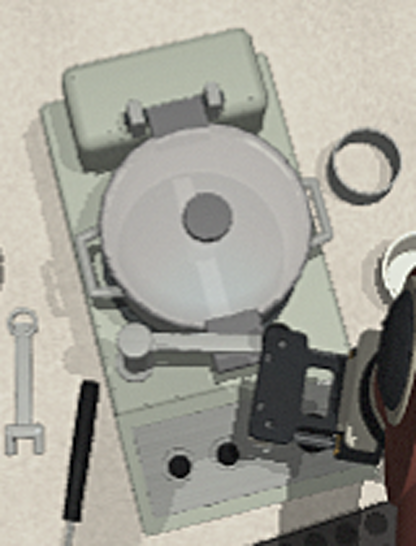

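View pics/scene7z.png

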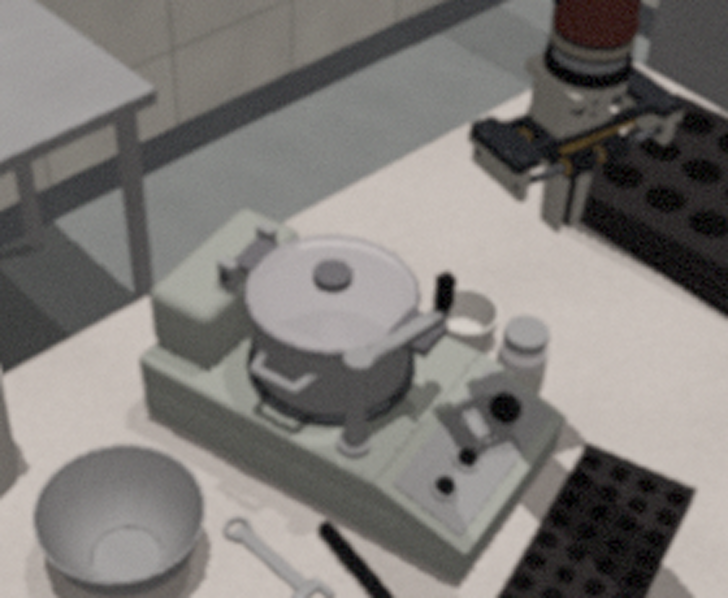

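Emit:
jog_arm([
  [-1, 0, 0, 0, -7],
  [-1, 0, 0, 0, -14],
  [-1, 0, 0, 0, -21],
  [-1, 0, 0, 0, -28],
  [-1, 0, 0, 0, -35],
  [-1, 0, 0, 0, -42],
  [-1, 0, 0, 0, -49],
  [-1, 0, 0, 0, -56],
  [-1, 0, 0, 0, -63],
  [-1, 0, 0, 0, -70],
])

```text
t: 9.48
eef_pos: [0.4743, -0.109, 0.3647]
eef_rot: [0.969, -0.246, 0.0, 0.003]
contact_force: [0.8, -1.0, -0.3]
gripper_width: 0.0007
```

Emit:
jog_arm([
  [-1, 0, 0, 0, -7],
  [-1, 0, 0, 0, -14],
  [-1, 0, 0, 0, -21],
  [-1, 0, 0, 0, -28],
  [-1, 0, 0, 0, -35],
  [-1, 0, 0, 0, -42],
  [-1, 0, 0, 0, -49],
  [-1, 0, 0, 0, -56],
  [-1, 0, 0, 0, -63],
  [-1, 0, 0, 0, -70],
])

```text
t: 10.32
eef_pos: [0.4748, -0.109, 0.3647]
eef_rot: [0.934, 0.358, -0.001, 0.003]
contact_force: [-0.3, 0.3, 0.2]
gripper_width: 0.0002
```

```bash
python3 -c "
from h import *
show()
c=dict(np.load('pics/top7.npz'));X=cloud(c)
C=np.dstack([((X[...,:2]-O)@Rc)*1e3,X[...,2]*1e3]).reshape(-1,3)
m=(C[:,2]>226)&(C[:,2]<240)&(C[:,0]>-100)&(C[:,0]<-45)&(C[:,1]>0)&(C[:,1]<72); B=C[m]
vx,vy,x0,y0=cv2.fitLine(B[:,:2].astype(np.float32),cv2.DIST_HUBER,0,.01,.01).ravel(); print(len(B),np.median(B[:,2]),np.degrees(np.arctan2(vy,vx))%180+180,(x0,y0))
m=(abs(C[:,0]+73)<12)&(abs(C[:,1])<18); print('lug region z',np.percentile(C[m,2],[5,25,50,75]))
"
```

```text
t 10.3167 cut mm [-175.   -59.   364.7] F [-0.3  0.3  0.2] w 0.0002 q [ 0.64  0.29 -0.63  1.61  0.18  1.3   0.72]
tool x in cutter [0.892 0.452] z [-8.0e-04 -6.1e-03 -1.0e+00]
264 232.62109337614947 253.27829 (np.float32(-67.96954), np.float32(35.436184))
lug region z [105.19530667 219.57879979 230.39941347 233.00795016]
```

Emit:
jog_arm([
  [-1, 0, 0, 0, -7],
  [-1, 0, 0, 0, -14],
  [-1, 0, 0, 0, -21],
  [-1, 0, 0, 0, -28],
  [-1, 0, 0, 0, -35],
  [-1, 0, 0, 0, -42],
  [-1, 0, 0, 0, -49],
  [-1, 0, 0, 0, -56],
  [-1, 0, 0, 0, -63],
  [-1, 0, 0, 0, -63],
])

```text
t: 11.15
eef_pos: [0.4753, -0.1091, 0.3645]
eef_rot: [0.607, 0.795, -0.002, 0.002]
contact_force: [0.8, -0.1, 0.2]
gripper_width: 0.0005
```

```bash
python3 -c "
from h import *
to([-165,-60,140])
c=cap('top','top8');cap('scene','scene8')
im=cv2.imread('pics/scene8.png')[40:270,150:430]
cv2.imwrite('pics/scene8z.png',cv2.resize(im,None,fx=2.6,fy=2.6,interpolation=cv2.INTER_CUBIC))
"
```

```text
t 11.15 cut mm [-174.6  -59.3  364.5] F [ 0.8 -0.1  0.2] w 0.0005 q [ 0.8   0.33 -0.88  1.61  0.27  1.33  1.73]
tool x in cutter [-0.003  1.   ] z [-2.0e-04 -5.3e-03 -1.0e+00]
shift cm [ 0.04  0.99 22.45]
```

View pics/scene8z.png

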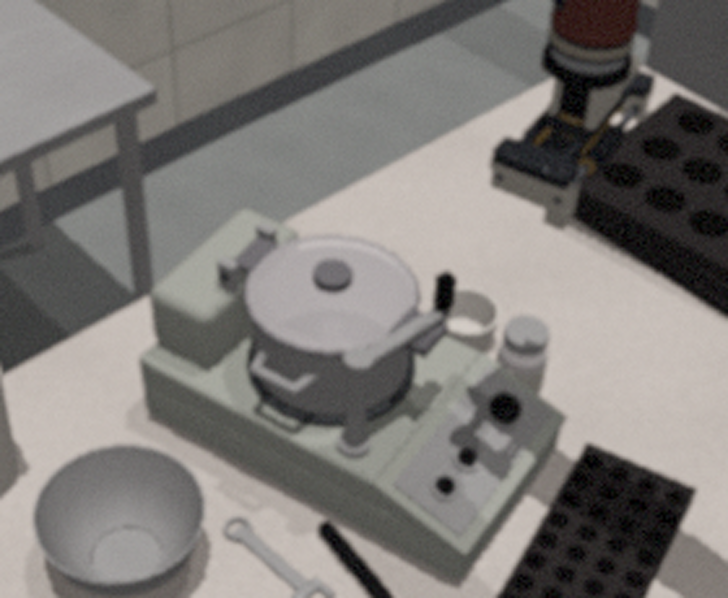

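Emit:
jog_arm([
  [-1, 0, 0.3, 3.5, 0],
  [-1, 0, 0.6, 7, 0],
  [-1, 0, 0.9, 10.5, 0],
  [-1, 0, 1, 14, 0],
  [-1, 0, 1, 17.5, 0],
  [-1, 0, 1, 20, 0],
  [-1, 0, 1, 22, 0],
  [-1, 0, 0.9, 23.5, 0],
  [-1, 0, 0.9, 23.9, 0],
  [-1, 0, 0.9, 23.9, 0],
])

```text
t: 12.08
eef_pos: [0.4833, -0.108, 0.1247]
eef_rot: [0.61, 0.793, -0.003, 0.001]
contact_force: [-0.2, 0.5, 0.6]
gripper_width: 0.0002
```

```bash
python3 -c "
from h import *
to([-165,-60,103])
c=cap('scene','scene9');cap('wrist','wrist9')
im=cv2.imread('pics/scene9.png')[130:280,250:430]
cv2.imwrite('pics/scene9z.png',cv2.resize(im,None,fx=4,fy=4,interpolation=cv2.INTER_CUBIC))
"
```

```text
t 12.0833 cut mm [-166.5  -60.3  124.7] F [-0.2  0.5  0.6] w 0.0002 q [ 0.64  0.6  -0.71  1.96  0.55  0.79  1.45]
tool x in cutter [0.004 1.   ] z [-0.0024 -0.0051 -1.    ]
shift cm [0.04 0.16 2.17]
```

View pics/scene9z.png

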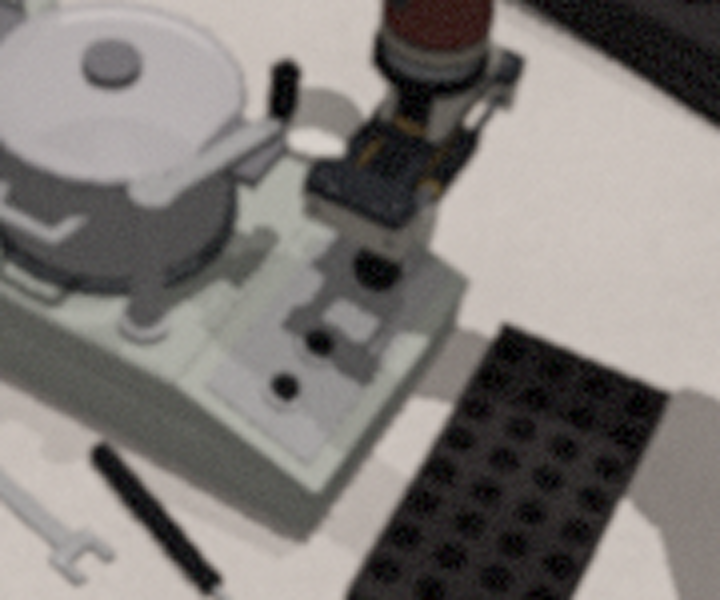

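View pics/wrist9.png

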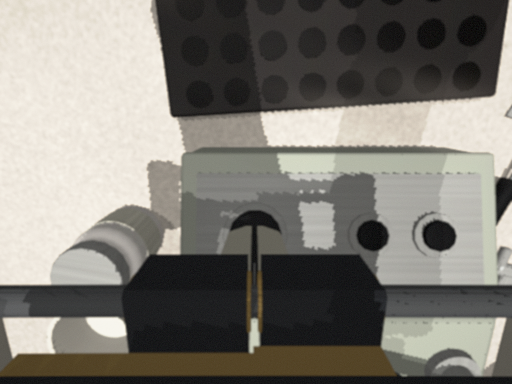

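Emit:
jog_arm([
  [-1, 0, 0.1, 0.8, 0],
  [-1, 0, 0.1, 1.5, 0],
  [-1, 0, 0.1, 1.8, 0],
  [-1, 0, 0.1, 1.8, 0],
])

```text
t: 12.52
eef_pos: [0.4851, -0.1079, 0.1077]
eef_rot: [0.61, 0.793, -0.002, 0.002]
contact_force: [1.4, -0.2, 0.3]
gripper_width: 0.0002
```

```bash
python3 -c "
from h import *
to([-163,-60,96])
"
```

```text
t 12.5167 cut mm [-164.8  -60.6  107.7] F [ 1.4 -0.2  0.3] w 0.0002 q [ 0.62  0.62 -0.68  1.97  0.58  0.75  1.42]
tool x in cutter [0.004 1.   ] z [ 1.0e-04 -5.7e-03 -1.0e+00]
shift cm [0.07 0.18 1.17]
```

Emit:
jog_arm([
  [-1, 0, 0.1, 0.7, 0],
  [-1, 0, 0.2, 1.1, 0],
  [-1, 0, 0.2, 1.2, 0],
  [-1, 0, 0.2, 1.2, 0],
])

```text
t: 12.85
eef_pos: [0.4881, -0.1073, 0.0968]
eef_rot: [0.61, 0.793, -0.002, 0.003]
contact_force: [-1.7, 0.2, 9.7]
gripper_width: 0.0005
```

```bash
python3 -c "
from h import *
show()
"
```

```text
t 12.85 cut mm [-161.8  -60.9   96.8] F [-1.7  0.2  9.7] w 0.0005 q [ 0.61  0.64 -0.67  1.98  0.6   0.73  1.4 ]
tool x in cutter [0.004 1.   ] z [ 0.0019 -0.0068 -1.    ]
```

Emit:
jog_arm([
  [-1, 0, 0, 0.1, 0],
  [-1, 0, 0, 0.1, 0],
  [-1, 0, 0, 0.1, 0],
  [-1, 0, 0, 0.1, 0],
  [-1, 0, 0, 0.1, 0],
  [-1, 0, 0, 0.1, 0],
  [-1, 0, 0, 0.1, 0],
  [-1, 0, 0, 0.1, 0],
  [-1, 0, 0, 0.1, 0],
  [-1, 0, 0, 0.1, 0],
])

```text
t: 13.68
eef_pos: [0.4882, -0.1073, 0.0968]
eef_rot: [0.61, 0.793, -0.003, 0.003]
contact_force: [-2.7, 0.3, 10.4]
gripper_width: 0.0004
```

Emit:
jog_arm([
  [-1, 0, 0, 0.1, 0],
  [-1, 0, 0, 0.1, 0],
  [-1, 0, 0, 0.1, 0],
  [-1, 0, 0, 0.1, 0],
  [-1, 0, 0, 0.1, 0],
  [-1, 0, 0, 0.1, 0],
  [-1, 0, 0, 0.1, 0],
  [-1, 0, 0, 0.1, 0],
  [-1, 0, 0, 0.1, 0],
  [-1, 0, 0, 0.1, 0],
])

```text
t: 14.52
eef_pos: [0.4882, -0.1073, 0.0968]
eef_rot: [0.609, 0.793, -0.003, 0.004]
contact_force: [-2.5, 0.1, 10.3]
gripper_width: 0.0005
```

Emit:
jog_arm([
  [-1, 0, 0, 0.1, 0],
  [-1, 0, 0, 0.1, 0],
  [-1, 0, 0, 0.1, 0],
  [-1, 0, 0, 0.1, 0],
  [-1, 0, 0, 0.1, 0],
  [-1, 0, 0, 0.1, 0],
  [-1, 0, 0, 0.1, 0],
  [-1, 0, 0, 0.1, 0],
  [-1, 0, 0, 0.1, 0],
  [-1, 0, 0, 0.1, 0],
])

```text
t: 15.35
eef_pos: [0.4881, -0.1073, 0.0968]
eef_rot: [0.609, 0.793, -0.004, 0.004]
contact_force: [-2.1, 0.2, 10.9]
gripper_width: 0.0005
```

Emit:
jog_arm([
  [-1, 0, 0, 0.1, 0],
  [-1, 0, 0, 0.1, 0],
  [-1, 0, 0, 0.1, 0],
  [-1, 0, 0, 0.1, 0],
  [-1, 0, -0.5, -2, 0],
  [-1, 0, -1, -5, 0],
  [-1, 0, -1, -8, 0],
  [-1, 0, -1, -11.5, 0],
  [-1, 0, -1, -15, 0],
  [-1, 0, -1, -18.5, 0],
])

```text
t: 16.18
eef_pos: [0.4775, -0.1078, 0.283]
eef_rot: [0.609, 0.793, -0.004, 0.004]
contact_force: [1.0, -0.4, 0.2]
gripper_width: 0.0007
```

Emit:
jog_arm([
  [-1, 0, 0, -3, 0],
  [-1, 0, 0, -6, 0],
  [-1, -3, -1, -8, 0],
  [-1, -6, -1, -8, 0],
  [-1, -9, -1, -8, 0],
  [-1, -12, -1, -8, 0],
  [-1, -15, -1, -8, 0],
  [-1, -18, -1, -8, 0],
  [-1, -21, -1, -8, 0],
  [-1, -21, -1, -8, 0],
])

```text
t: 17.02
eef_pos: [0.5209, -0.3205, 0.3624]
eef_rot: [0.614, 0.79, -0.006, 0.003]
contact_force: [-0.4, -1.6, -0.8]
gripper_width: 0.0006
```

```bash
python3 - <<'E'
from h import *
show()
c=cap('top','top10');cap('scene','scene10'); X=cloud(c)
for f in ('top10','scene10'):
    im=cv2.imread(f'pics/{f}.png'); im=im[75:285,205:365] if f=='top10' else im[40:270,150:430]
    cv2.imwrite(f'pics/{f}z.png',cv2.resize(im,None,fx=2.6,fy=2.6,interpolation=cv2.INTER_CUBIC))
C=np.dstack([((X[...,:2]-O)@Rc)*1e3,X[...,2]*1e3]).reshape(-1,3)
f=lambda x,y,r:C[np.hypot(C[:,0]-x,C[:,1]-y)<r,2]
print('jog',np.nanmedian(f(-158,-60,8)),'grip',np.nanpercentile(f(-85,-26,9),[25,50,75]),'lid knob',np.nanmedian(f(30,0,8)))
m=(C[:,2]>262)&(C[:,2]<300)&(C[:,0]>-120)&(C[:,0]<-50)&(C[:,1]>-60)&(C[:,1]<20); g=C[m].mean(0); print('grip',g,m.sum(),np.degrees(np.arctan2(g[1]-85,g[0]+55))%360)
E
```

```text
t 17.0167 cut mm [-185.6 -275.2  362.4] F [-0.4 -1.6 -0.8] w 0.0006 q [ 0.94  0.55 -0.79  1.28  0.39  1.46  2.01]
tool x in cutter [0.014 1.   ] z [-0.0018 -0.0129 -0.9999]
jog 103.78185639187404 grip [107.0127481  275.89681896 277.64610956] lid knob 241.9236011212021
grip [-84.60933287 -24.0646079  275.11480555] 90 254.8111868426873
```

View pics/top10z.png

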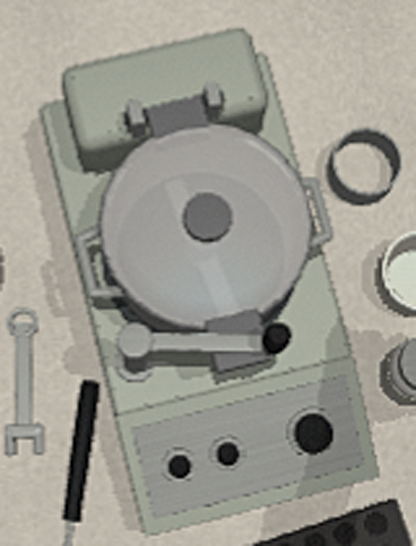

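View pics/scene10z.png

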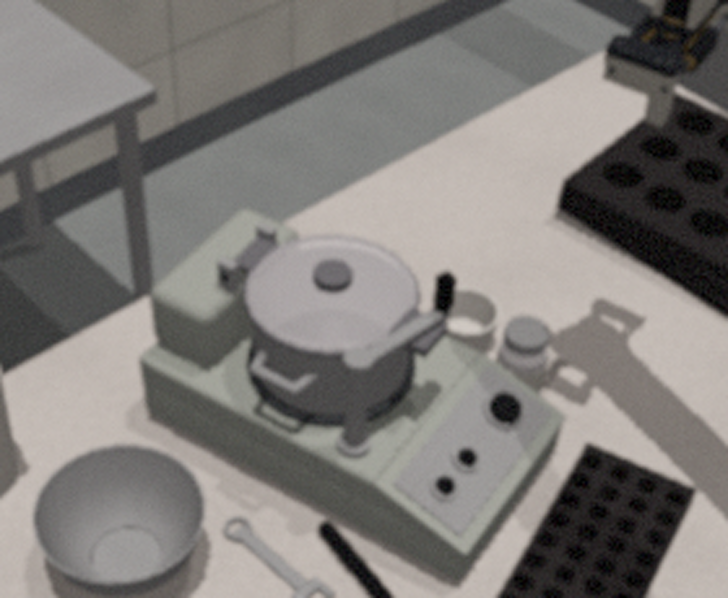

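```bash
python3 -c "
from h import *
print(job.finish_job())"
```

```text
the job is handed in; nothing more can be done
None
```

The job is done and handed in at about 17 s: lid shut, lever locked across the lug, jog button held about 3 s without a break, then let go.

- **Lid:** I pressed it down on its lug until it stopped. The tip was at z = 220 mm, as expected for shut, with about 20 N.
- **Lever:** I gripped it and swung it round to its stop, felt at about 11 N. The last top picture puts it at 254.8° against a nominal 255°. An earlier line fit to the bar, with the gripper partly hiding it, read 253.3°; I took that as noise.
- **Jog button:** I pressed it only after the lid and lever checks. It stayed fully down at about 10 N from roughly 12.65 s to 15.7 s and read back up (103.8 mm) afterwards.
- **Rest of the bench:** The small buttons and loose items were not touched; those in the last pictures look unmoved. The arm ended clear of everything.

I did not check the knife's angle itself. I am inferring about one turn from how long the button was held.

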